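Stack two cut boards on the sloping marking-out rest

TASK

Get the two oblong pine boards ready for marking out together on the sloping rest: lay the long board flat on the slope, lengthwise and in the middle, with its end against the dark stop at the low end, then lay the short board flat on top of it in the same way, with its end against the stop too. The square offcut and the round disc are not part of the job.

Things in the scene. Friction and masses are not known exactly. Their poses are not given: they have to be found in the camera images.
- shelf: Plywood shelf 200 mm long x 160 mm wide, rising at 20 degrees away from the robot, on a rest fixed to the bench. At its low end, nearest the robot, a dark stop stands square to it, 55 mm high; the other sides are open. Origin on the sloping top at the middle of the stop's face, 35 mm above the bench: x up the slope away from the stop, y across to the left, z out of the slope. Boards laid on it do not slide.
- long_board: The long oblong pine board, 140 mm long x 60 mm wide x 25 mm thick, about 110 g, lying flat on the bench. Origin at the centre of its underside; x along its length, y across its width, z up out of its top face. Its two ends are alike.
- short_board: The short oblong pine board, 100 mm long x 60 mm wide x 25 mm thick, about 80 g, lying flat on the bench. Origin at the centre of its underside; x along its length, y across its width, z up out of its top face. Its two ends are alike. A 75 mm square offcut and an 80 mm round disc of the same pine lie nearby: not wanted.
Mind the look-alikes: they are no part of the job. Leave any pink or yellow look-alike of the short_board alone.

How it is judged:
By the outcome, as a careful person would: the job done as asked, in the order asked, and still so for the second after the job is handed in, with the robot touching nothing.
It also fails if it takes over 59 s, if anything falls off the work surface, if the arm or the gripper's body presses on something with over 40 N, if the wrist force passes 120 N, or if a joint passes its speed limit or range.

ROBOT

A 6-joint arm with a two-finger parallel gripper is mounted at the origin on the work surface. World frame = base frame: x ahead of the robot, y to its left, z up, the work surface at z = 0. Lengths are in mm, angles in rad, forces in N, time in s.
With the tool pointing down it reaches from about 400 to 925 mm from the base axis. Payload 12.5 kg.
Tool frame: the origin (TCP) lies on the centre line of the jaws, within the pads' length; the fingertips stand 14 mm ahead of it and the grasp point (between the pads) lies 5 mm behind it; z points along the fingers, y is the direction in which the jaws open and shut (so a half turn about z gives the same grasp; the last joint's range is limited). The gripper opens to 95 mm and grips with 3 to 60 N. Pads are 20 mm wide; open, the fingers measure 119 mm over their backs; the gripper's body (75 mm by 180 mm) begins 59 mm behind the grasp point.
Start: joints at [-1.354, 0.491, 1.559, -0, 1.092, -0.106], TCP at [198.287, -592.729, 228.661] pointing down, gripper open.
Joint ranges: [-3.1, 3.1], [-0.84, 2.19], [0.05, 2.79], [-1.13, 4.28], [0.06, 2.93], [-2.69, 2.69]. Speed limits (rad/s): [2.22, 2.22, 2.79, 3.14, 3.14, 3.14].

INTERFACE

Orientations are given as [roll, pitch, yaw] about the fixed x, y, z axes, in that order (R = Rz(yaw) Ry(pitch) Rx(roll)).
In Python, from cell import * gives the robot as it stands.
- The arm moves only by the tool play_rows, never from a script. Its argument "moves" is a list of rows, each a list of 7 numbers: the shift along the tool's x, y, z in m, then the turn, a rotation vector about the tool's x, y, z in rad, then the opening in per cent of the stroke, from 0 (shut) to 100 (fully open). In form: [[tx, ty, tz, ax, ay, az, claw], ...]. A call has 1 to 8 rows; each row shifts and turns the pose as measured when the row begins, along the tool's axes as they then stand; what a row does not reach is not made up. A row lasts 1/10 s, in which the tool goes at most 50 mm and 8.59 degrees, less where a joint would pass 70% of its speed; a pose out of reach is approached as far as the arm can. A call is refused whole if a number of a shift passes 0.05 or a number of a turn 0.15, either way. A call with a gripper value outside its range is refused whole. The fingers move at their own pace and stop on an object; the grip force is fixed at half the most. Time passes only in rows, so rows that do not move let the fingers close. It gives the time, the measured TCP pose, the force and the opening at its end, in the units of the state.
- state(): the state, without advancing time (a new reading comes with each control period).
- read_camera(name): name is "scene" or "side" or "wrist"; returns a dict with "img" (400x640x3 uint8, red, green, blue), "fx", "fy", "cx", "cy" (pixels), "R" (3x3) and "t" (3): a world point X has camera coordinates R X + t. Camera axes: x right, y down, z forward; pixel columns grow to the right and rows downward; lengths in mm; the calibration is good to about 2 mm. The wrist camera is an equidistant fisheye: a pixel r from the principal point sees the ray r / f radians off the axis. A picture is of the moment at which its call begins. There is no depth.
- job_done(): hands the job in, once; it reports no verdict.
The state is a dict: "t": time; "joints": joint angles; "qvel": joint speeds; "tau": joint torques, N m; "eef_pos": TCP position; "tcp_rot": TCP orientation; "ft_force": force on the tool from outside, world axes, zero at the start; "moment": the same for the moment, N m; "opening": opening from 0.0 (shut) to 1.0 (fully open).
Only numpy, scipy, OpenCV 4.12 (cv2) and the standard library are available. Lean on these libraries where they do the work, as an engineer would, in place of code of your own. Each camera call takes 0.05 s, during which the arm holds its last target.

## Working session

There is one attempt and no reset: what is moved stays moved. The work goes in short steps, Python scripts to look and compute and a tool call to move; the robot and the scene stay as the last step left them, time stands still between calls to the robot, and variables do not carry over. Pictures are saved under pics/ and viewed, and the job is handed in when it is done.

Besides the shell and the picture viewer there is one more tool, called after ">>>" as name(argument=value, ...), one argument or row to a line, values as JSON. play_rows: Moves the arm, as the interface text tells. Its arguments: {"type":"object","properties":{"moves":{"type":"array"}},"required":["moves"]}

```bash
mkdir -p pics; ls; python3 - <<'E'
from cell import *
import cv2
s=state();print(s)
for n in ["scene","side","wrist"]:
    c=read_camera(n);cv2.imwrite(f"pics/{n}0.png",c["img"][:,:,::-1]);print(n,c["fx"],c["fy"],c["cx"],c["cy"],c["R"],c["t"])
E
```

```text
pics
{'t': 0.0, 'joints': array([-1.35360064e+00,  4.91569933e-01,  1.55943760e+00,  1.70800830e-05,
        1.09168153e+00, -1.05594565e-01]), 'qvel': array([-0.00024229, -0.00039211, -0.00092857,  0.0001015 ,  0.0006009 ,
        0.00148934]), 'tau': array([ 3.39675731e-03, -6.12626767e+01, -2.58178157e+01,  6.94584008e-02,
        4.81507403e-02, -1.07160681e-04]), 'eef_pos': array([ 198.24011809, -592.49833491,  228.0593725 ]), 'tcp_rot': array([-3.14050396e+00, -1.30622926e-04,  3.22782294e-01]), 'ft_force': array([ 0.66115297,  0.13262935, -0.1011364 ]), 'moment': array([-0.00010445,  0.04476519, -0.04155698]), 'opening': 1.0007893341550373}
scene 363.3159867998298 363.3159867998298 318.6107639163393 198.7050642043087 [[-0.67644044  0.73629258 -0.01736557]
 [ 0.51383293  0.45490964 -0.72734651]
 [-0.52764007 -0.50092959 -0.68605065]] [ 411.55445218 -182.97057672 1138.15874271]
side 416.2157971662681 416.2157971662681 320.38889784835055 197.90534228329145 [[-9.98039736e-01 -6.25815957e-02  4.78181671e-04]
 [-4.90011568e-02  7.76662840e-01 -6.28007738e-01]
 [ 3.89303404e-02 -6.26800109e-01 -7.78206947e-01]] [499.51468146 133.07732636 888.0181599 ]
wrist 309.70691628693146 309.70691628693146 321.0653519648319 199.9697311227734 [[ 3.18033653e-01 -9.48079422e-01 -7.41442511e-05]
 [-9.15886003e-01 -3.07254561e-01  2.58355306e-01]
 [-2.44964130e-01 -8.20977739e-02 -9.66049963e-01]] [-624.22838741  -29.08452107  390.61708407]
```

View pics/scene0.png

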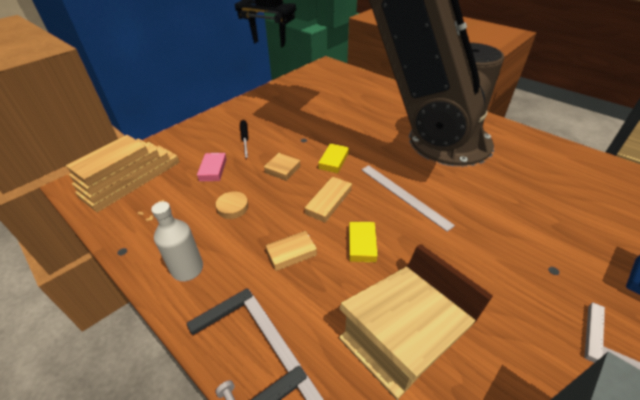

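View pics/side0.png

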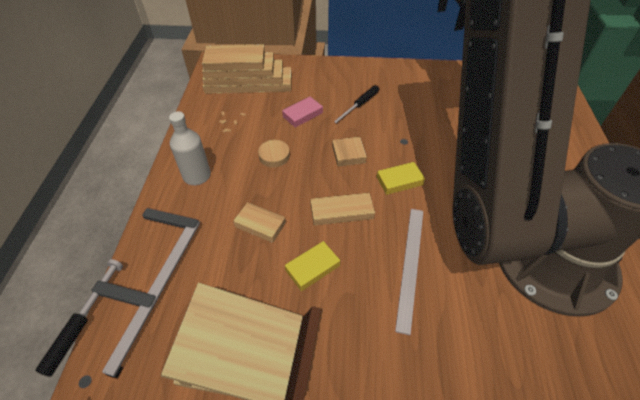

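View pics/wrist0.png

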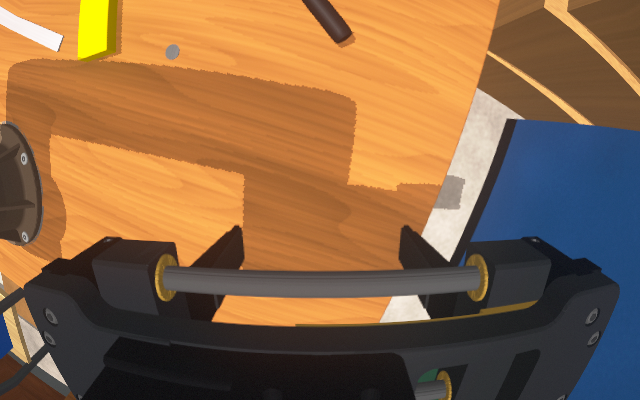

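Candidates: 
- The long board is at scene (328,198) / side (342,208). 
- The short board is at scene (291,250) / side (260,221). 
- Not wanted: the square offcut at scene (282,165) / side (349,150), the disc at (231,204), the pink look-alike at (211,166), the yellow ones at (333,157) and (363,241), and the stack of planks at (115,165). 

The shelf is at scene (408,320).

```bash
cat > h.py <<'E'
import numpy as np,cv2
def ray(c,u,v):
    d=np.array([(u-c["cx"])/c["fx"],(v-c["cy"])/c["fy"],1.0])
    R=np.array(c["R"]);t=np.array(c["t"])
    return -R.T@t, R.T@d
def rayw(c,u,v):
    a=np.array([u-c["cx"],v-c["cy"]]);r=np.hypot(*a);th=r/c["fx"]
    d=np.array([*(a/max(r,1e-9)*np.sin(th)),np.cos(th)])
    R=np.array(c["R"]);t=np.array(c["t"])
    return -R.T@t, R.T@d
def onz(od,z):
    o,d=od;return o+d*(z-o[2])/d[2]
def tri(a,b):
    (o1,d1),(o2,d2)=a,b
    d1=d1/np.linalg.norm(d1);d2=d2/np.linalg.norm(d2)
    n=np.cross(d1,d2)
    k=np.linalg.solve(np.c_[d1,-d2,n],o2-o1)
    return o1+d1*k[0]+n*k[2]/2, abs(k[2])*np.linalg.norm(n)
def proj(c,X):
    p=np.array(c["R"])@np.array(X)+np.array(c["t"]);return c["fx"]*p[0]/p[2]+c["cx"],c["fy"]*p[1]/p[2]+c["cy"]
E
python3 - <<'E'
from cell import *
from h import *
a=read_camera("scene");b=read_camera("side")
def crop(c,u,v,w,h,n,s):
    i=cv2.resize(c["img"][v:v+h,u:u+w,::-1],None,fx=s,fy=s,interpolation=cv2.INTER_CUBIC);cv2.imwrite("pics/"+n,i)
crop(a,250,170,130,100,"ca.png",6)
crop(b,220,180,170,110,"cb.png",4.7)
crop(a,330,240,165,155,"cas.png",3.8)
crop(b,155,270,175,130,"cbs.png",4.5)
for c,l in((a,[(328,198),(291,245),(400,310),(340,225),(363,235)]),(b,[(342,208),(260,218),(240,340),(300,230)])):
    h=cv2.cvtColor(c["img"],cv2.COLOR_RGB2HSV)
    for u,v in l: print(u,v,c["img"][v,u],h[v,u])
E
```

```text
328 198 [233 188 107] [ 19 138 233]
291 245 [232 181 103] [ 18 142 232]
400 310 [228 190 117] [ 20 124 228]
340 225 [183 107  49] [ 13 187 183]
363 235 [233 222  33] [ 28 219 233]
342 208 [197 154 103] [ 16 122 197]
260 218 [193 151 101] [ 16 122 193]
240 340 [193 172 121] [ 21  95 193]
300 230 [143  93  56] [ 13 155 143]
```

View pics/ca.png

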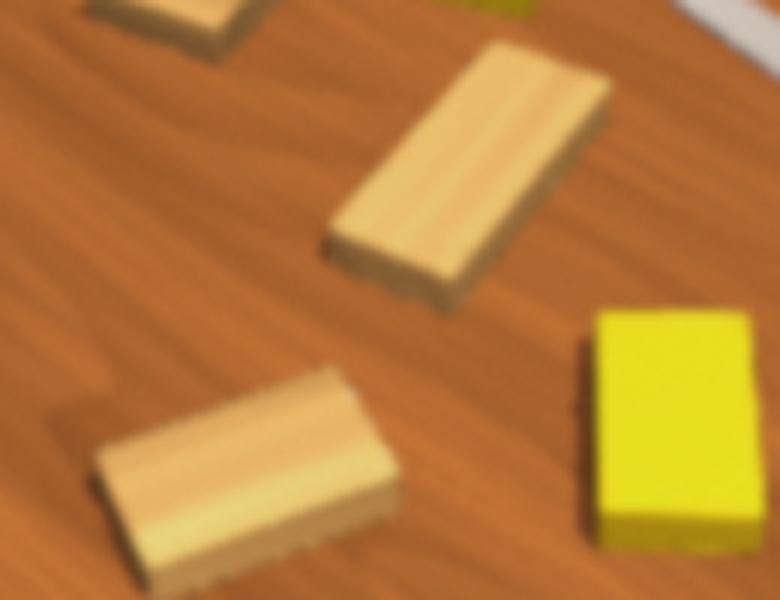

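View pics/cb.png

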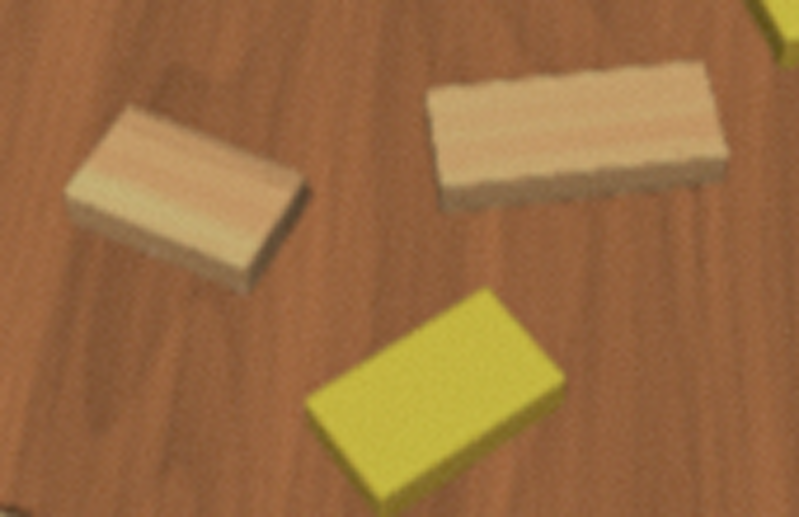

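View pics/cas.png

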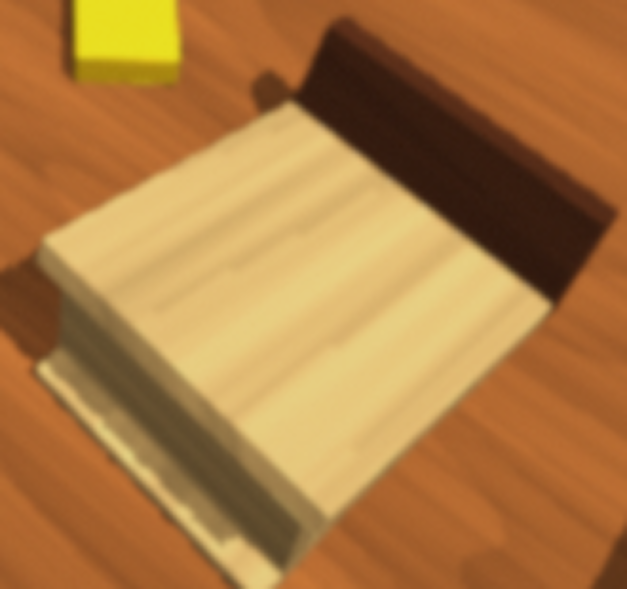

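View pics/cbs.png

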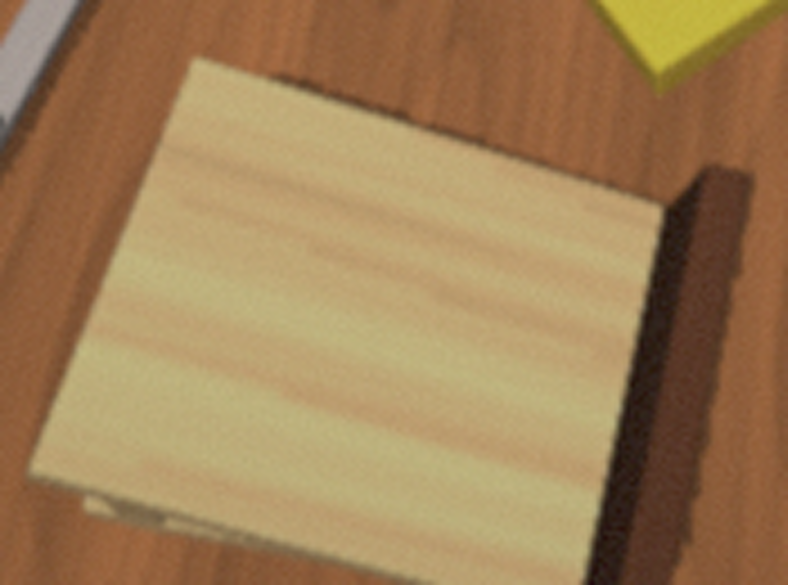

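```bash
cat > m.py <<'E'
from cell import *
from h import *
a=read_camera("scene");b=read_camera("side")
A=lambda l:[(250+(u-2.5)/6,170+(v-2.5)/6) for u,v in l]
B=lambda l:[(220+(u-1.8)/4.7,180+(v-1.8)/4.7) for u,v in l]
objs={"long":(A([(498,40),(612,82),(452,280),(330,228)]),B([(428,92),(703,62),(727,155),(443,188)])),
"short":(A([(97,455),(335,368),(400,468),(150,568)]),B([(130,105),(305,180),(245,270),(67,195)]))}
for n,(p,q) in objs.items():
    print(n)
    P=np.array([onz(ray(a,*x),25) for x in p]);Q=np.array([onz(ray(b,*x),25) for x in q])
    print(P.round(1)[:,:2].tolist(),Q.round(1)[:,:2].tolist())
    T=[]
    for x in P:
        pass
    for i in range(4):
        j=np.argmin(np.linalg.norm(Q-P[i],axis=1)); T.append(tri(ray(a,*p[i]),ray(b,*q[j]))); print(i,j,T[-1][0].round(1),round(T[-1][1],1))
    T=np.array([x[0] for x in T]);c=T.mean(0);e1=(T[1]-T[0]+T[2]-T[3])/2;e2=(T[3]-T[0]+T[2]-T[1])/2
    print("centre",c.round(1),"sides",np.linalg.norm(e1).round(1),np.linalg.norm(e2).round(1),"yaw",np.degrees([np.arctan2(e1[1],e1[0]),np.arctan2(e2[1],e2[0])]).round(1))
S=lambda u,v:ray(a,330+(u-1.4)/3.8,240+(v-1.4)/3.8)
D=lambda u,v:ray(b,155+(u-1.8)/4.5,270+(v-1.8)/4.5)
print("shelf")
zh=35+200*np.sin(np.radians(20))
for s,d,z in(((292,100),(663,205),35),((553,305),None,35),((42,243),(197,58),zh),((327,520),(30,475),zh)):
    print(onz(S(*s),z).round(1), onz(D(*d),z).round(1) if d else "", [x if np.isscalar(x) else x.round(1) for x in tri(S(*s),D(*d))] if d else "")
E
python3 m.py
```

```text
long
[[398.4, -141.1], [387.0, -84.6], [523.7, -56.7], [534.9, -113.9]] [[530.1, -113.9], [395.1, -141.5], [384.3, -84.3], [518.5, -56.3]]
0 1 [ 394.8 -144.4   21.2] 0.5
1 2 [383.9 -86.9  21.7] 0.0
2 3 [519.  -61.   18.4] 0.2
3 0 [ 530.6 -118.6   18.9] 0.3
centre [ 457.  -102.7   20. ] sides 58.6 137.9 yaw [101.1  10.8]
short
[[678.6, -95.2], [588.6, -59.0], [608.0, -6.9], [700.2, -42.3]] [[674.7, -96.6], [584.1, -56.9], [605.6, -4.5], [695.0, -41.1]]
0 0 [676.  -99.5  20.1] 1.4
1 1 [585.1 -62.3  18.7] 1.4
2 2 [606.2  -7.9  21.4] 1.8
3 3 [697.2 -46.5  17.8] 0.5
centre [641.1 -54.   19.5] sides 98.5 57.7 yaw [157.4  68.5]
shelf
[524.9 171.   35. ] [524.2 170.8  35. ] [array([524.3, 170.6,  34.1]), np.float64(0.2717955010204269)]
[544.  329.2  35. ]  
[714.5 150.6 103.4] [708.6 150.8 103.4] [array([711.1, 147.7,  96.4]), np.float64(0.7321179174028544)]
[732.2 307.3 103.4] [726.9 309.9 103.4] [array([729.4, 307.5,  96.6]), np.float64(1.3557710313494236)]
```

```bash
cat > plan.py <<'E'
import sys,json
from cell import *
from scipy.spatial.transform import Rotation as Ro
import numpy as np
# usage: plan.py x y z roll pitch yaw [n]
def plan(tp,trpy,claw,n=None,step=45):
    s=state();p=np.array(s["eef_pos"]);R=Ro.from_euler("xyz",s["tcp_rot"])
    tp=np.array(tp,float);Rt=Ro.from_euler("xyz",trpy)
    w=(R.inv()*Rt).as_rotvec();d=np.linalg.norm(tp-p)
    n=n or max(1,int(np.ceil(max(d/step,np.linalg.norm(w)/0.12))))
    print("t",round(s["t"],2),"p",p.round(1),"rpy",np.round(s["tcp_rot"],3),"F",np.round(s["ft_force"],1),"open",round(s["opening"],3),"q6",round(s["joints"][5],2))
    print("n",n,"whole: tool shift mm",R.inv().apply(tp-p).round(1),"turn",w.round(3))
    rows=[]
    for i in range(n):
        Ri=R*Ro.from_rotvec(w*i/n)
        rows.append([round(x,3) for x in Ri.inv().apply((tp-p)/n)/1000]+[round(x,3) for x in w/n]+[claw])
    for r in rows: print([float(x) for x in r])
if __name__=="__main__":
    v=list(map(float,sys.argv[1:8])); plan(v[:3],v[3:6],v[6],int(sys.argv[8]) if len(sys.argv)>8 else None)
E
python3 plan.py 459 -99 150 3.1416 0 0.194 100
```

```text
t 0.35 p [ 198.3 -592.7  228.5] rpy [-3.141 -0.     0.323] F [ 0.4 -0.8 -0.4] open 1.0 q6 -0.11
n 13 whole: tool shift mm [ 403.8 -385.5   78.6] turn [-0.    -0.     0.129]
[0.031, -0.03, 0.006, -0.0, -0.0, 0.01, 100.0]
[0.031, -0.03, 0.006, -0.0, -0.0, 0.01, 100.0]
[0.03, -0.03, 0.006, -0.0, -0.0, 0.01, 100.0]
[0.03, -0.031, 0.006, -0.0, -0.0, 0.01, 100.0]
[0.03, -0.031, 0.006, -0.0, -0.0, 0.01, 100.0]
[0.03, -0.031, 0.006, -0.0, -0.0, 0.01, 100.0]
[0.029, -0.031, 0.006, -0.0, -0.0, 0.01, 100.0]
[0.029, -0.032, 0.006, -0.0, -0.0, 0.01, 100.0]
[0.029, -0.032, 0.006, -0.0, -0.0, 0.01, 100.0]
[0.028, -0.032, 0.006, -0.0, -0.0, 0.01, 100.0]
[0.028, -0.033, 0.006, -0.0, -0.0, 0.01, 100.0]
[0.028, -0.033, 0.006, -0.0, -0.0, 0.01, 100.0]
[0.027, -0.033, 0.006, -0.0, -0.0, 0.01, 100.0]
```

>>> play_rows(
  moves=[
    [0.031, -0.03, 0.006, 0, 0, 0.01, 100],
    [0.031, -0.03, 0.006, 0, 0, 0.01, 100],
    [0.03, -0.03, 0.006, 0, 0, 0.01, 100],
    [0.03, -0.031, 0.006, 0, 0, 0.01, 100],
    [0.03, -0.031, 0.006, 0, 0, 0.01, 100],
    [0.03, -0.031, 0.006, 0, 0, 0.01, 100],
    [0.029, -0.031, 0.006, 0, 0, 0.01, 100],
    [0.029, -0.032, 0.006, 0, 0, 0.01, 100],
  ],
)

```text
t: 1.15
eef_pos: [361.9, -282.8, 178.6]
tcp_rot: [3.137, -0.001, 0.232]
ft_force: [2.1, -0.2, -0.3]
opening: 1.002
```

```bash
python3 plan.py 459 -99 150 3.1416 0 0.194 100
```

```text
t 1.15 p [ 361.9 -282.8  178.6] rpy [ 3.137e+00 -1.000e-03  2.320e-01] F [ 2.1 -0.2 -0.3] open 1.002 q6 0.53
n 5 whole: tool shift mm [ 136.7 -156.7   28. ] turn [ 0.004 -0.001  0.038]
[0.027, -0.031, 0.006, 0.001, -0.0, 0.008, 100.0]
[0.027, -0.032, 0.006, 0.001, -0.0, 0.008, 100.0]
[0.027, -0.032, 0.006, 0.001, -0.0, 0.008, 100.0]
[0.027, -0.032, 0.006, 0.001, -0.0, 0.008, 100.0]
[0.026, -0.032, 0.006, 0.001, -0.0, 0.008, 100.0]
```

>>> play_rows(
  moves=[
    [0.027, -0.031, 0.006, 0, 0, 0.008, 100],
    [0.027, -0.032, 0.006, 0, 0, 0.008, 100],
    [0.027, -0.032, 0.006, 0, 0, 0.008, 100],
    [0.027, -0.032, 0.006, 0, 0, 0.008, 100],
    [0.028, -0.032, 0.006, 0, 0, 0.008, 100],
    [0, 0, 0, 0, 0, 0, 100],
  ],
)

```text
t: 1.75
eef_pos: [465.6, -87.1, 147.4]
tcp_rot: [3.136, -0.003, 0.193]
ft_force: [0.1, -0.3, 1.2]
opening: 1.001
```

```bash
cat > snap.py <<'E'
import sys
from cell import *
from h import *
c=read_camera(sys.argv[1]);cv2.imwrite("pics/"+sys.argv[2],c["img"][:,:,::-1])
import pickle;pickle.dump(c,open(sys.argv[2]+".pkl","wb"))
E
python3 snap.py wrist w1.png; python3 plan.py 459 -99 17 3.1416 0 0.194 100
```

```text
t 1.8 p [464.8 -88.5 147.6] rpy [ 3.136e+00 -3.000e-03  1.930e-01] F [ 0.2  0.5 -0.3] open 1.001 q6 1.06
n 3 whole: tool shift mm [ -8.1   8.4 130.6] turn [ 0.006 -0.003 -0.001]
[-0.003, 0.003, 0.044, 0.002, -0.001, -0.0, 100.0]
[-0.003, 0.003, 0.044, 0.002, -0.001, -0.0, 100.0]
[-0.003, 0.003, 0.044, 0.002, -0.001, -0.0, 100.0]
```

View pics/w1.png

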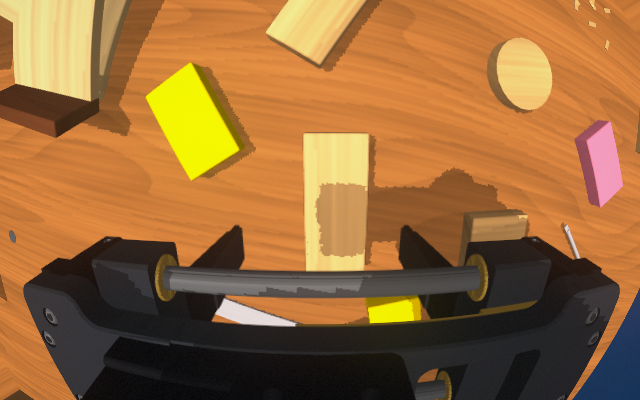

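The wrist view shows the long board squarely between the fingers, with its far-end corners at (303,133) and (368,133). The short board is beyond it at (318,40).

```bash
python3 - <<'E'
import pickle
from h import *
c=pickle.load(open("w1.png.pkl","rb"))
for u,v in((303.5,133),(368.5,133),(304,268),(367,268)): print(onz(rayw(c,u,v),25).round(1))
print("short");
for u,v in((267,33),(319,65)): print(onz(rayw(c,u,v),25).round(1))
c2=(onz(rayw(c,303.5,133),25)+onz(rayw(c,368.5,133),25))/2
y=0.194
print("centre",c2-70*np.array([np.cos(y),np.sin(y),0]))
E
```

```text
[522.5 -60.   25. ]
[ 534.2 -117.4   25. ]
[391.7 -84.2  25. ]
[ 403.3 -147.    25. ]
short
[608.1  -9.5  25. ]
[585.8 -61.7  25. ]
centre [ 459.64071877 -102.17896893   25.        ]
```

Agrees with the other views, so I'm descending.

>>> play_rows(
  moves=[
    [-0.003, 0.004, 0.044, 0.002, -0.001, 0, 100],
    [-0.003, 0.004, 0.044, 0.002, -0.001, 0, 100],
    [-0.002, 0.003, 0.034, 0.002, 0, 0, 100],
    [0, 0, 0, 0, 0, 0, 100],
  ],
)

```text
t: 2.2
eef_pos: [460.5, -104.8, 24.4]
tcp_rot: [3.138, -0.007, 0.193]
ft_force: [-0.4, -0.4, 0.9]
opening: 1.0
```

```bash
python3 plan.py 459.5 -101 17 3.1416 0 0.196 100
```

```text
t 2.2 p [ 460.5 -104.8   24.4] rpy [ 3.138 -0.007  0.193] F [-0.4 -0.4  0.9] open 1.0 q6 1.01
n 1 whole: tool shift mm [-0.3 -4.   7.4] turn [ 0.004 -0.007 -0.003]
[-0.0, -0.004, 0.007, 0.004, -0.007, -0.003, 100.0]
```

>>> play_rows(
  moves=[
    [0, -0.003, 0.007, 0.004, -0.006, -0.003, 100],
    [0, 0, 0, 0, 0, 0, 0],
    [0, 0, 0, 0, 0, 0, 0],
    [0, 0, 0, 0, 0, 0, 0],
    [0, 0, 0, 0, 0, 0, 0],
    [0, 0, 0, 0, 0, 0, 0],
  ],
)

```text
t: 2.8
eef_pos: [461.8, -103.8, 22.7]
tcp_rot: [3.138, -0.007, 0.195]
ft_force: [0.7, 0.2, -0.8]
opening: 0.63
```

```bash
python3 plan.py 459.5 -101 170 3.1416 0 0.196 0;  python3 snap.py wrist w2.png
```

```text
t 2.8 p [ 461.8 -103.8   22.7] rpy [ 3.138 -0.007  0.195] F [ 0.7  0.2 -0.8] open 0.63 q6 1.01
n 4 whole: tool shift mm [  -0.7   -2.7 -147.3] turn [ 0.003 -0.007 -0.001]
[-0.0, -0.001, -0.037, 0.001, -0.002, -0.0, 0.0]
[-0.0, -0.001, -0.037, 0.001, -0.002, -0.0, 0.0]
[-0.0, -0.001, -0.037, 0.001, -0.002, -0.0, 0.0]
[-0.0, -0.001, -0.037, 0.001, -0.002, -0.0, 0.0]
```

View pics/w2.png

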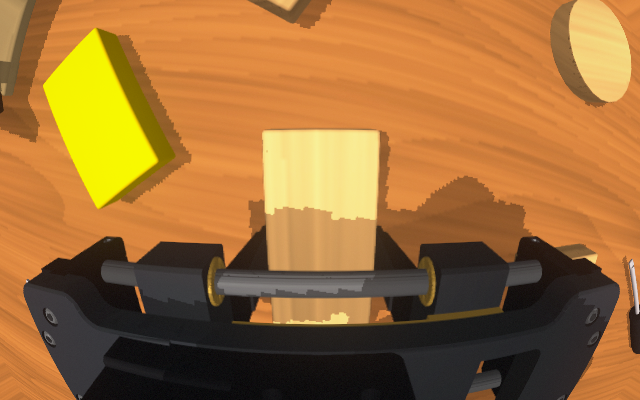

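Gripped (opening 0.63, about 60 mm). The picture shows the board centred between the pads, with its far end at v=130. Next is lift and transfer.

```bash
cat > shelf.py <<'E'
import numpy as np
YAW=-0.112;P=-0.349
from scipy.spatial.transform import Rotation as Ro
Rs=Ro.from_euler("xyz",[0,P,YAW]);O=np.array([534.3,250.1,35.])
def w(x,y,z): return O+Rs.apply([x,y,z])
def s(p): return Rs.inv().apply(np.array(p)-O)
E
cat > ps.py <<'E'
import sys
from shelf import *;from plan import *
v=list(map(float,sys.argv[1:5]))
st=state();print("TCP in shelf frame",s(st["eef_pos"]).round(1),"F shelf",Rs.inv().apply(st["ft_force"]).round(1))
e=(Ro.from_euler("xyz",[np.pi,P,YAW]).inv()*Ro.from_euler("xyz",st["tcp_rot"])).as_rotvec();print("ang err",e.round(4))
tp=w(*v[:3]);print("target",tp.round(1));plan(tp,[np.pi,P,YAW],v[3],int(sys.argv[5]) if len(sys.argv)>5 else None)
E

```

>>> play_rows(
  moves=[
    [0, 0, -0.03, 0, 0, 0, 0],
    [0, 0, -0.04, 0, 0, 0, 0],
    [0, 0, -0.045, 0, 0, 0, 0],
    [0, 0, -0.035, 0, 0, 0, 0],
  ],
)

```text
t: 3.25
eef_pos: [458.8, -102.6, 173.9]
tcp_rot: [-3.14, 0.002, 0.195]
ft_force: [2.0, 0.5, -1.2]
opening: 0.628
```

```bash
python3 ps.py 82 0 70 0
```

```text
TCP in shelf frame [  14.1 -358.9  142.7] F shelf [ 1.4  0.7 -1.8]
ang err [ 0.0552 -0.3484 -0.3038]
target [587.1 244.2 128.8]
t 3.25 p [ 458.8 -102.6  173.9] rpy [-3.14e+00  2.00e-03  1.95e-01] F [ 2.   0.5 -1.2] open 0.628 q6 1.01
n 9 whole: tool shift mm [ 193.2 -315.2   45.4] turn [-0.055  0.348  0.304]
[0.021, -0.035, 0.005, -0.006, 0.039, 0.034, 0.0]
[0.02, -0.036, 0.006, -0.006, 0.039, 0.034, 0.0]
[0.019, -0.036, 0.006, -0.006, 0.039, 0.034, 0.0]
[0.017, -0.037, 0.007, -0.006, 0.039, 0.034, 0.0]
[0.016, -0.038, 0.007, -0.006, 0.039, 0.034, 0.0]
[0.014, -0.038, 0.007, -0.006, 0.039, 0.034, 0.0]
[0.012, -0.039, 0.008, -0.006, 0.039, 0.034, 0.0]
[0.011, -0.039, 0.008, -0.006, 0.039, 0.034, 0.0]
[0.009, -0.04, 0.008, -0.006, 0.039, 0.034, 0.0]
```

>>> play_rows(
  moves=[
    [0.021, -0.035, 0, -0.006, 0.039, 0.034, 0],
    [0.02, -0.036, 0.001, -0.006, 0.039, 0.034, 0],
    [0.019, -0.036, 0.002, -0.006, 0.039, 0.034, 0],
    [0.017, -0.037, 0.003, -0.006, 0.039, 0.034, 0],
    [0.016, -0.038, 0.004, -0.006, 0.039, 0.034, 0],
    [0.014, -0.038, 0.006, -0.006, 0.039, 0.034, 0],
    [0.012, -0.039, 0.007, -0.006, 0.039, 0.034, 0],
    [0.011, -0.039, 0.008, -0.006, 0.039, 0.034, 0],
  ],
)

```text
t: 4.05
eef_pos: [578.2, 212.4, 165.2]
tcp_rot: [-3.141, -0.337, -0.097]
ft_force: [2.0, -1.1, -1.8]
opening: 0.627
```

```bash
python3 ps.py 82 0 70 0
```

```text
TCP in shelf frame [ 89.5 -32.6 106. ] F shelf [ 1.4 -0.9 -2.4]
ang err [ 0.0052 -0.0121 -0.0141]
target [587.1 244.2 128.8]
t 4.05 p [578.2 212.4 165.2] rpy [-3.141 -0.337 -0.097] F [ 2.  -1.1 -1.8] open 0.627 q6 2.17
n 2 whole: tool shift mm [ -6.6 -32.5  36.3] turn [-0.005  0.012  0.014]
[-0.003, -0.016, 0.018, -0.003, 0.006, 0.007, 0.0]
[-0.004, -0.016, 0.018, -0.003, 0.006, 0.007, 0.0]
```

>>> play_rows(
  moves=[
    [-0.003, -0.014, 0.018, -0.003, 0.006, 0.007, 0],
    [-0.003, -0.014, 0.018, -0.003, 0.006, 0.007, 0],
    [0, 0, 0, 0, 0, 0, 0],
    [0, 0, 0, 0, 0, 0, 0],
  ],
)

```text
t: 4.45
eef_pos: [586.7, 246.4, 127.2]
tcp_rot: [3.141, -0.35, -0.106]
ft_force: [-0.6, -0.1, -1.0]
opening: 0.628
```

```bash
python3 ps.py 82 0 35 0; python3 snap.py wrist w3.png;python3 snap.py scene s3.png;python3 snap.py side d3.png
```

```text
TCP in shelf frame [80.9  2.2 68.7] F shelf [-0.9 -0.2 -0.8]
ang err [ 0.0013  0.0006 -0.0052]
target [599.  242.8  95.9]
t 4.45 p [586.7 246.4 127.2] rpy [ 3.141 -0.35  -0.106] F [-0.6 -0.1 -1. ] open 0.628 q6 2.32
n 1 whole: tool shift mm [ 1.1  2.2 33.7] turn [-0.001 -0.001  0.005]
[0.001, 0.002, 0.034, -0.001, -0.001, 0.005, 0.0]
```

View pics/w3.png

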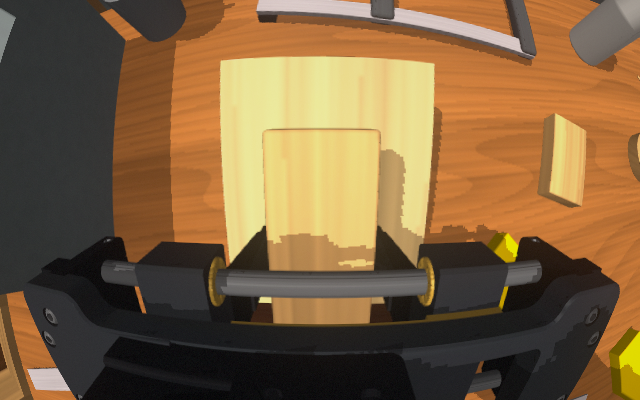

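View pics/s3.png

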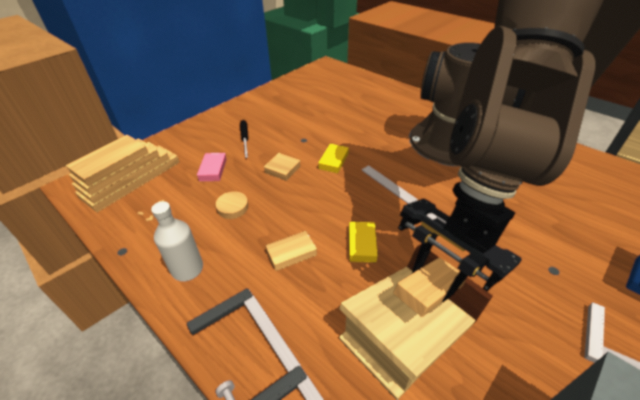

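View pics/d3.png

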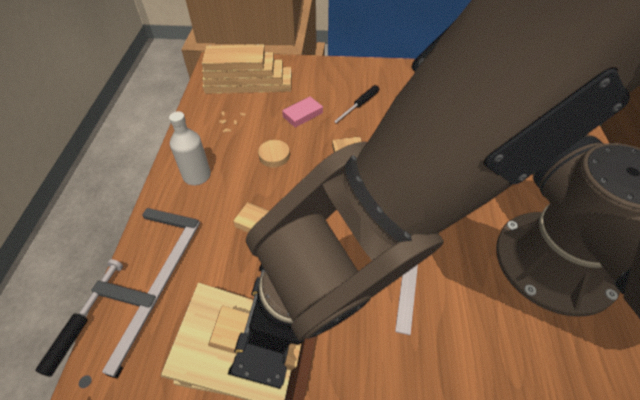

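The wrist view shows the board over the shelf. The shelf's top-end corners are at (220,60) and (435,64), and the board's sides at u=263 and 380. I'll check the shelf frame from here.

```bash
python3 - <<'E'
import pickle
from h import *
from shelf import *
c=pickle.load(open("w3.png.pkl","rb"))
def onplane(od,z):
    o,d=od;o=s(o);d=Rs.inv().apply(d);return (o+d*(z-o[2])/d[2]).round(1)
img=c["img"]
hsv=cv2.cvtColor(img,cv2.COLOR_RGB2HSV)
cv2.imwrite("pics/w3c.png",cv2.resize(img[40:250,200:460,::-1],None,fx=3,fy=2.8))
for uv in((220,61),(435,65),(229.5,230),(428,230),(222,120),(437,110)): print("shelf pt",uv,onplane(rayw(c,*uv),0))
for uv in((263,130),(380,130),(265,228),(377,228)): print("board top pt",uv,onplane(rayw(c,*uv),71))
E
```

```text
shelf pt (220, 61) [200.1  78.8   0. ]
shelf pt (435, 65) [199.  -81.5   0. ]
shelf pt (229.5, 230) [68.5 76.2  0. ]
shelf pt (428, 230) [ 69.3 -83.4   0. ]
shelf pt (222, 120) [154.9  77.3   0. ]
shelf pt (437, 110) [164.4 -83.5   0. ]
board top pt (263, 130) [148.8  32.5  71. ]
board top pt (380, 130) [149.2 -26.   71. ]
board top pt (265, 228) [97.  33.2 71. ]
board top pt (377, 228) [ 97.4 -26.8  71. ]
```

View pics/w3c.png

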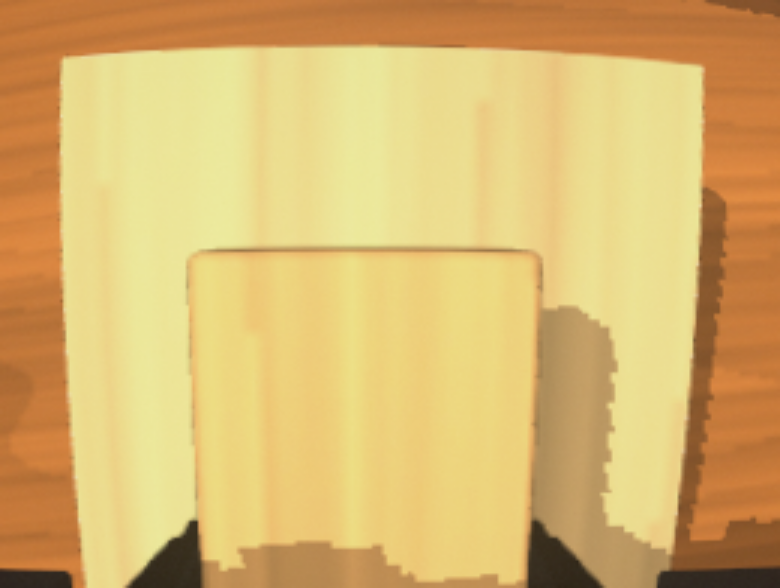

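```bash
sed -i 's/YAW=-0.112/YAW=-0.106/; s/O=np.array(.*/O=np.array([534.0,247.8,35.])/' shelf.py; python3 ps.py 80 -0.8 30 0 2
```

```text
TCP in shelf frame [81.6  3.6 69.3] F shelf [-0.4 -0.2 -0.2]
ang err [-0.0006  0.002   0.0019]
target [598.5 240.1  90.5]
t 4.6 p [587.1 245.7 128. ] rpy [-3.141 -0.351 -0.108] F [-0.3 -0.2 -0.4] open 0.626 q6 2.32
n 2 whole: tool shift mm [-1.7  4.3 39.3] turn [ 0.001 -0.002 -0.002]
[-0.001, 0.002, 0.02, 0.0, -0.001, -0.001, 0.0]
[-0.001, 0.002, 0.02, 0.0, -0.001, -0.001, 0.0]
```

>>> play_rows(
  moves=[
    [-0.001, 0.003, 0.018, 0, -0.001, -0.001, 0],
    [-0.001, 0.002, 0.018, 0, -0.001, -0.001, 0],
    [0, 0, 0, 0, 0, 0, 0],
    [0, 0, 0, 0, 0, 0, 0],
  ],
)

```text
t: 5.0
eef_pos: [598.6, 237.0, 97.2]
tcp_rot: [-3.14, -0.354, -0.11]
ft_force: [-0.0, 0.7, -0.5]
opening: 0.631
```

```bash
python3 ps.py 74 -0.8 25 0 2
```

```text
TCP in shelf frame [82.7 -3.9 36. ] F shelf [-0.2  0.7 -0.4]
ang err [0.0004 0.0047 0.0038]
target [594.6 240.6  83.8]
t 5.0 p [598.6 237.   97.2] rpy [-3.14  -0.354 -0.11 ] F [-0.   0.7 -0.5] open 0.631 q6 2.35
n 2 whole: tool shift mm [-8.8 -3.1 11. ] turn [-0.    -0.005 -0.004]
[-0.004, -0.002, 0.006, -0.0, -0.002, -0.002, 0.0]
[-0.004, -0.002, 0.006, -0.0, -0.002, -0.002, 0.0]
```

>>> play_rows(
  moves=[
    [-0.002, -0.001, 0.004, 0, -0.003, -0.002, 0],
    [0, 0, 0, 0, 0, 0, 0],
    [-0.003, -0.001, 0.003, 0, -0.001, -0.002, 0],
    [0, 0, 0, 0, 0, 0, 0],
  ],
)

```text
t: 5.4
eef_pos: [596.8, 239.4, 91.2]
tcp_rot: [-3.14, -0.352, -0.106]
ft_force: [0.4, 0.1, -0.9]
opening: 0.628
```

```bash
python3 ps.py 74 -0.8 25 0 2; python3 snap.py wrist w4.png
```

```text
TCP in shelf frame [78.7 -1.7 31.2] F shelf [ 0.1  0.1 -0.9]
ang err [0.0015 0.0035 0.0004]
target [594.6 240.6  83.8]
t 5.4 p [596.8 239.4  91.2] rpy [-3.14  -0.352 -0.106] F [ 0.4  0.1 -0.9] open 0.628 q6 2.36
n 2 whole: tool shift mm [-4.7 -0.9  6.2] turn [-0.002 -0.003 -0.   ]
[-0.002, -0.0, 0.003, -0.001, -0.002, -0.0, 0.0]
[-0.002, -0.0, 0.003, -0.001, -0.002, -0.0, 0.0]
```

View pics/w4.png

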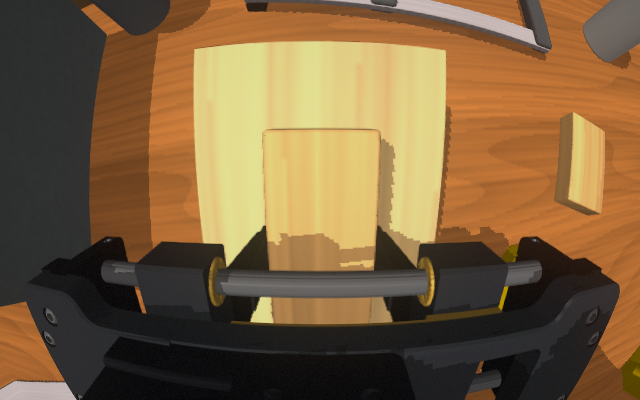

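The wrist view has the shelf's sides at u=194 and 446 and the board's at 263 and 380, so the board is centred. I'm moving toward the stop, watching the force.

>>> play_rows(
  moves=[
    [-0.003, 0, 0.003, 0, -0.002, 0, 0],
    [0, 0, 0, 0, 0, 0, 0],
    [-0.003, 0, 0.002, 0, -0.001, 0, 0],
    [0, 0, 0, 0, 0, 0, 0],
  ],
)

```text
t: 5.85
eef_pos: [593.0, 240.2, 84.5]
tcp_rot: [-3.139, -0.351, -0.106]
ft_force: [0.5, 0.5, -2.0]
opening: 0.63
```

```bash
python3 ps.py 72 -0.8 23 0 2
```

```text
TCP in shelf frame [72.9 -1.3 26.2] F shelf [-0.3  0.6 -2.1]
ang err [0.0022 0.0015 0.0003]
target [593.4 240.7  81.2]
t 5.85 p [593.  240.2  84.5] rpy [-3.139 -0.351 -0.106] F [ 0.5  0.5 -2. ] open 0.63 q6 2.38
n 2 whole: tool shift mm [-0.9 -0.5  3.2] turn [-0.002 -0.002 -0.   ]
[-0.0, -0.0, 0.002, -0.001, -0.001, -0.0, 0.0]
[-0.0, -0.0, 0.002, -0.001, -0.001, -0.0, 0.0]
```

>>> play_rows(
  moves=[
    [-0.001, 0, 0.001, -0.001, -0.001, 0, 0],
    [-0.001, 0, 0, 0, 0, 0, 0],
    [-0.001, 0, 0, 0, 0, 0, 0],
  ],
)

```text
t: 6.15
eef_pos: [593.0, 240.5, 84.1]
tcp_rot: [-3.138, -0.355, -0.107]
ft_force: [5.7, -4.3, -0.0]
opening: 0.625
```

```bash
python3 ps.py 72 -0.8 23 0 2
```

```text
TCP in shelf frame [72.6 -1.1 25.8] F shelf [ 5.7 -3.7 -2.1]
ang err [0.003  0.0056 0.0007]
target [593.4 240.7  81.2]
t 6.15 p [593.  240.5  84.1] rpy [-3.138 -0.355 -0.107] F [ 5.7 -4.3 -0. ] open 0.625 q6 2.39
n 2 whole: tool shift mm [-0.6 -0.3  2.8] turn [-0.003 -0.006 -0.001]
[-0.0, -0.0, 0.001, -0.002, -0.003, -0.0, 0.0]
[-0.0, -0.0, 0.001, -0.002, -0.003, -0.0, 0.0]
```

Stop contact: about +6 N along the slope. Lowering onto the slope.

>>> play_rows(
  moves=[
    [0, 0, 0.002, -0.001, -0.003, 0, 0],
    [0, 0, 0.002, -0.001, -0.002, 0, 0],
    [-0.001, 0, 0.001, 0, 0, 0, 0],
  ],
)

```text
t: 6.45
eef_pos: [594.2, 240.4, 80.9]
tcp_rot: [-3.14, -0.352, -0.107]
ft_force: [-1.1, -7.0, 18.6]
opening: 0.629
```

```bash
python3 ps.py 72 -0.8 22.5 0 2
```

```text
TCP in shelf frame [72.7 -1.  22.5] F shelf [ 6.1 -7.  17.6]
ang err [0.0012 0.0026 0.0007]
target [593.5 240.7  80.8]
t 6.45 p [594.2 240.4  80.9] rpy [-3.14  -0.352 -0.107] F [-1.1 -7.  18.6] open 0.629 q6 2.39
n 2 whole: tool shift mm [-0.7 -0.2 -0. ] turn [-0.001 -0.003 -0.001]
[-0.0, -0.0, -0.0, -0.001, -0.001, -0.0, 0.0]
[-0.0, -0.0, -0.0, -0.001, -0.001, -0.0, 0.0]
```

Both contacts are felt: 17.6 N normal to the slope and 6 N from the stop. Releasing and retreating along the tool axis.

>>> play_rows(
  moves=[
    [0, 0, 0, 0, 0, 0, 100],
    [0, 0, 0, 0, 0, 0, 100],
    [0, 0, 0, 0, 0, 0, 100],
    [0, 0, 0, 0, 0, 0, 100],
    [0, 0, -0.02, 0, 0, 0, 100],
    [0, 0, -0.045, 0, 0, 0, 100],
    [0, 0, -0.045, 0, 0, 0, 100],
    [0, 0, -0.02, 0, 0, 0, 100],
  ],
)

```text
t: 7.25
eef_pos: [546.8, 244.7, 201.3]
tcp_rot: [3.138, -0.34, -0.106]
ft_force: [-0.5, -0.2, -0.4]
opening: 1.002
```

```bash
python3 ps.py 72 -0.8 150 100 2; python3 snap.py wrist w5.png;python3 snap.py scene s5.png
```

```text
TCP in shelf frame [ 69.1  -1.7 151.9] F shelf [-0.6 -0.2 -0.2]
ang err [-0.003  -0.0085 -0.0002]
target [550.2 245.3 200.6]
t 7.25 p [546.8 244.7 201.3] rpy [ 3.138 -0.34  -0.106] F [-0.5 -0.2 -0.4] open 1.002 q6 2.26
n 2 whole: tool shift mm [ 2.9 -1.   1.8] turn [0.003 0.009 0.   ]
[0.001, -0.0, 0.001, 0.002, 0.004, 0.0, 100.0]
[0.001, -0.0, 0.001, 0.002, 0.004, 0.0, 100.0]
```

View pics/w5.png

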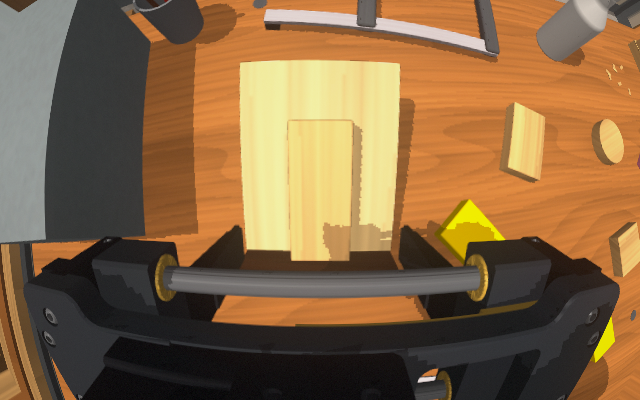

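View pics/s5.png

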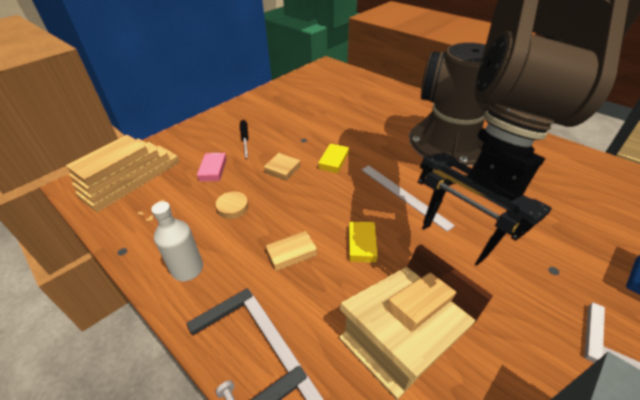

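```bash
python3 - <<'E'
import pickle
from h import *
from shelf import *
c=pickle.load(open("w5.png.pkl","rb"))
def onplane(od,z):
    o,d=od;o=s(o);d=Rs.inv().apply(d);return (o+d*(z-o[2])/d[2]).round(1)
for uv in((288.5,120.5),(352.5,120.5),(290,261),(350,261)): print("top",onplane(rayw(c,*uv),25))
for uv in((239.5,63),(400.5,64),(246,249),(394,249)): print("shelf",onplane(rayw(c,*uv),0))
E
python3 plan.py 642 -51 150 3.1416 0 -0.391 100
```

```text
top [140.1  28.3  25. ]
top [140.2 -29.7  25. ]
top [ 0.9 30.2 25. ]
top [  0.9 -30.9  25. ]
shelf [200.3  80.1   0. ]
shelf [199.4 -80.6   0. ]
shelf [ 2.1 81.8  0. ]
shelf [  2.1 -82.5   0. ]
t 7.35 p [547.3 244.8 201.3] rpy [ 3.139 -0.342 -0.106] F [-0.1 -0.4  0. ] open 1.002 q6 2.27
n 7 whole: tool shift mm [100.9 284.   91.1] turn [-0.046 -0.34   0.282]
[0.014, 0.041, 0.013, -0.007, -0.049, 0.04, 100.0]
[0.017, 0.04, 0.013, -0.007, -0.049, 0.04, 100.0]
[0.019, 0.039, 0.012, -0.007, -0.049, 0.04, 100.0]
[0.021, 0.038, 0.011, -0.007, -0.049, 0.04, 100.0]
[0.023, 0.037, 0.01, -0.007, -0.049, 0.04, 100.0]
[0.025, 0.036, 0.009, -0.007, -0.049, 0.04, 100.0]
[0.027, 0.035, 0.008, -0.007, -0.049, 0.04, 100.0]
```

The long board measures x 0.9 to 140 mm and y ±30 mm on the shelf, so it sits flush and centred. Now the short board.

>>> play_rows(
  moves=[
    [0.014, 0.041, 0.011, -0.007, -0.049, 0.04, 100],
    [0.017, 0.04, 0.013, -0.007, -0.049, 0.04, 100],
    [0.019, 0.039, 0.012, -0.007, -0.049, 0.04, 100],
    [0.021, 0.038, 0.011, -0.007, -0.049, 0.04, 100],
    [0.023, 0.037, 0.01, -0.007, -0.049, 0.04, 100],
    [0.024, 0.034, 0.009, -0.007, -0.049, 0.04, 100],
    [0.02, 0.025, 0.008, -0.007, -0.04, 0.03, 100],
    [0, 0, 0, 0, 0, 0, 100],
  ],
)

```text
t: 8.15
eef_pos: [639.6, -47.1, 140.1]
tcp_rot: [3.136, 0.014, -0.387]
ft_force: [-0.3, 1.0, -0.2]
opening: 1.003
```

```bash
python3 plan.py 642 -51 150 3.1416 0 -0.391 100;python3 snap.py wrist w6.png
```

```text
t 8.15 p [639.6 -47.1 140.1] rpy [ 3.136  0.014 -0.387] F [-0.3  1.  -0.2] open 1.003 q6 1.78
n 1 whole: tool shift mm [ 3.5  2.8 -9.9] turn [0.006 0.014 0.004]
[0.004, 0.003, -0.01, 0.006, 0.014, 0.004, 100.0]
```

View pics/w6.png

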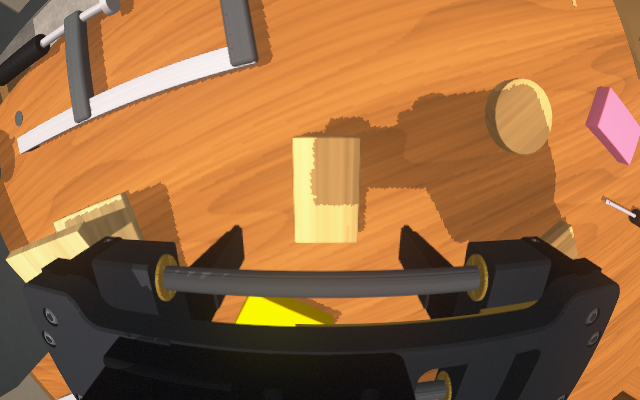

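The wrist view shows the short board with corners at (293,138), (360,138), (357,243) and (296,243), natural pine and not the yellow piece below it.

```bash
python3 - <<'E'
import pickle
from h import *
c=pickle.load(open("w6.png.pkl","rb"))
P=np.array([onz(rayw(c,u,v),25) for u,v in((293,138),(360,138),(357.5,242.5),(295.5,242.5))]);print(P.round(1))
m=P.mean(0);print(m);e=P[0]+P[1]-P[2]-P[3];print(np.arctan2(e[1],e[0]), np.linalg.norm(e)/2);e=P[0]-P[1]+P[3]-P[2];print(np.arctan2(-e[0],e[1]), np.linalg.norm(e)/2)
E
python3 plan.py 642 -52 18 3.1416 0 -0.391 100
```

```text
[[699.6 -44.8  25. ]
 [677.6 -99.2  25. ]
 [585.9 -62.7  25. ]
 [608.4  -7.9  25. ]]
[642.86125156 -53.659687    25.        ]
-0.3813103017497658 98.5078137636047
-0.38708462944101085 58.91336670874504
t 8.2 p [638.9 -45.5 140.3] rpy [ 3.136  0.014 -0.385] F [-0.8  1.1 -0.5] open 1.002 q6 1.78
n 3 whole: tool shift mm [  7.1   4.2 122.3] turn [0.005 0.014 0.006]
[0.002, 0.001, 0.041, 0.002, 0.005, 0.002, 100.0]
[0.002, 0.001, 0.041, 0.002, 0.005, 0.002, 100.0]
[0.002, 0.002, 0.041, 0.002, 0.005, 0.002, 100.0]
```

>>> play_rows(
  moves=[
    [0.002, 0.002, 0.041, 0.002, 0.005, 0, 100],
    [0.002, 0.002, 0.041, 0.002, 0.005, 0, 100],
    [0.001, 0.001, 0.032, 0.002, 0.004, 0, 100],
    [0, 0, 0, 0, 0, 0, 100],
  ],
)

```text
t: 8.6
eef_pos: [639.4, -48.9, 21.5]
tcp_rot: [-3.141, -0.001, -0.382]
ft_force: [-0.2, 0.2, -0.2]
opening: 0.999
```

```bash
python3 plan.py 642.5 -53 20 3.1416 0 -0.386 100
```

```text
t 8.6 p [639.4 -48.9  21.5] rpy [-3.141e+00 -1.000e-03 -3.820e-01] F [-0.2  0.2 -0.2] open 0.999 q6 1.77
n 1 whole: tool shift mm [4.4 2.6 1.6] turn [-0.001 -0.001  0.004]
[0.004, 0.003, 0.002, -0.001, -0.001, 0.004, 100.0]
```

>>> play_rows(
  moves=[
    [0.004, 0.003, 0.001, 0, 0, 0.004, 100],
    [0, 0, 0, 0, 0, 0, 100],
    [0, 0, 0, 0, 0, 0, 0],
    [0, 0, 0, 0, 0, 0, 0],
    [0, 0, 0, 0, 0, 0, 0],
    [0, 0, 0, 0, 0, 0, 0],
    [0, 0, 0, 0, 0, 0, 0],
  ],
)

```text
t: 9.3
eef_pos: [644.3, -51.7, 27.1]
tcp_rot: [-3.139, -0.009, -0.384]
ft_force: [-0.8, 0.5, 0.0]
opening: 0.639
```

```bash
python3 plan.py 642.5 -53 160 3.1416 0 -0.386 0;python3 snap.py wrist w7.png
```

```text
t 9.3 p [644.3 -51.7  27.1] rpy [-3.139 -0.009 -0.384] F [-0.8  0.5  0. ] open 0.639 q6 1.77
n 3 whole: tool shift mm [  -0.     1.6 -132.9] turn [-0.002 -0.009  0.002]
[-0.0, 0.001, -0.044, -0.001, -0.003, 0.001, 0.0]
[-0.0, 0.001, -0.044, -0.001, -0.003, 0.001, 0.0]
[-0.0, 0.001, -0.044, -0.001, -0.003, 0.001, 0.0]
```

View pics/w7.png

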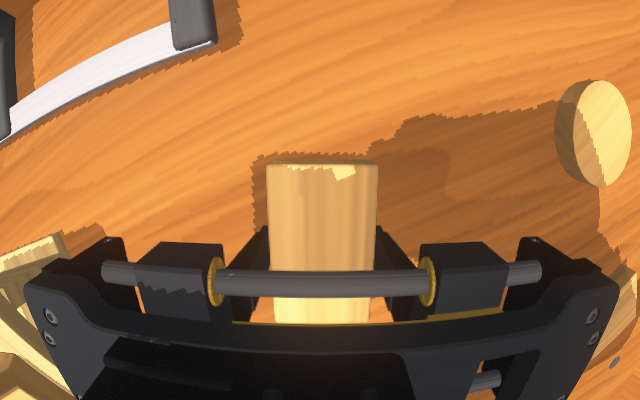

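The grip is shallow because the TCP drifted up to 27 mm. I'll reopen, go lower and regrip.

>>> play_rows(
  moves=[
    [0, 0, 0, 0, 0, 0, 100],
    [0, 0, 0, 0, 0, 0, 100],
    [0, 0, 0.005, 0, 0, 0, 100],
    [0, 0, 0.004, 0, -0.004, 0, 100],
  ],
)

```text
t: 9.75
eef_pos: [644.6, -51.7, 17.9]
tcp_rot: [-3.139, -0.005, -0.384]
ft_force: [-1.0, -0.5, -0.1]
opening: 0.908
```

```bash
python3 plan.py 642.5 -53 18 3.1416 0 -0.386 100
```

```text
t 9.75 p [644.6 -51.7  17.9] rpy [-3.139 -0.005 -0.384] F [-1.  -0.5 -0.1] open 0.908 q6 1.77
n 1 whole: tool shift mm [-1.4  1.9 -0.1] turn [-0.002 -0.005  0.002]
[-0.001, 0.002, -0.0, -0.002, -0.005, 0.002, 100.0]
```

>>> play_rows(
  moves=[
    [0, 0.001, 0, 0, -0.003, 0, 0],
    [0, 0, 0, 0, 0, 0, 0],
    [0, 0, 0, 0, 0, 0, 0],
    [0, 0, 0, 0, 0, 0, 0],
    [0, 0, 0, 0, 0, 0, 0],
    [0, 0, 0, 0, 0, 0, 0],
  ],
)

```text
t: 10.35
eef_pos: [643.7, -52.8, 16.6]
tcp_rot: [-3.14, -0.0, -0.384]
ft_force: [-0.5, 0.2, 0.4]
opening: 0.628
```

```bash
python3 plan.py 642.5 -53 160 3.1416 0 -0.386 0
```

```text
t 10.35 p [643.7 -52.8  16.6] rpy [-3.14  -0.    -0.384] F [-0.5  0.2  0.4] open 0.628 q6 1.77
n 4 whole: tool shift mm [  -1.     0.4 -143.4] turn [-0.002 -0.     0.002]
[-0.0, 0.0, -0.036, -0.0, -0.0, 0.001, 0.0]
[-0.0, 0.0, -0.036, -0.0, -0.0, 0.001, 0.0]
[-0.0, 0.0, -0.036, -0.0, -0.0, 0.001, 0.0]
[-0.0, 0.0, -0.036, -0.0, -0.0, 0.001, 0.0]
```

>>> play_rows(
  moves=[
    [0, 0, -0.03, 0, 0, 0, 0],
    [0, 0, -0.04, 0, 0, 0, 0],
    [0, 0, -0.045, 0, 0, 0, 0],
    [0, 0, -0.045, 0, 0, 0, 0],
  ],
)

```text
t: 10.75
eef_pos: [640.9, -52.6, 174.8]
tcp_rot: [3.141, 0.013, -0.384]
ft_force: [1.5, -0.2, -0.7]
opening: 0.633
```

```bash
python3 ps.py 65 -0.8 95 0 8
```

```text
TCP in shelf frame [ 177.6 -287.4   84.1] F shelf [ 1.2 -0.1 -1.1]
ang err [-0.0474 -0.3596  0.2754]
target [562.4 244.  146.5]
t 10.75 p [640.9 -52.6 174.8] rpy [ 3.141  0.013 -0.384] F [ 1.5 -0.2 -0.7] open 0.633 q6 1.77
n 8 whole: tool shift mm [-183.5 -245.6   30.5] turn [ 0.047  0.36  -0.275]
[-0.023, -0.031, 0.004, 0.006, 0.045, -0.034, 0.0]
[-0.022, -0.031, 0.003, 0.006, 0.045, -0.034, 0.0]
[-0.021, -0.032, 0.002, 0.006, 0.045, -0.034, 0.0]
[-0.02, -0.033, 0.001, 0.006, 0.045, -0.034, 0.0]
[-0.019, -0.034, 0.001, 0.006, 0.045, -0.034, 0.0]
[-0.018, -0.034, 0.0, 0.006, 0.045, -0.034, 0.0]
[-0.017, -0.035, -0.0, 0.006, 0.045, -0.034, 0.0]
[-0.015, -0.035, -0.001, 0.006, 0.045, -0.034, 0.0]
```

>>> play_rows(
  moves=[
    [-0.023, -0.031, 0, 0.006, 0.045, -0.034, 0],
    [-0.022, -0.031, 0, 0.006, 0.045, -0.034, 0],
    [-0.021, -0.032, 0, 0.006, 0.045, -0.034, 0],
    [-0.02, -0.033, 0, 0.006, 0.045, -0.034, 0],
    [-0.019, -0.034, 0, 0.006, 0.045, -0.034, 0],
    [-0.018, -0.034, 0, 0.006, 0.045, -0.034, 0],
    [-0.015, -0.03, 0, 0.006, 0.045, -0.034, 0],
    [0, 0, 0, 0, 0, 0, 0],
  ],
)

```text
t: 11.55
eef_pos: [572.1, 209.7, 169.1]
tcp_rot: [-3.132, -0.333, -0.139]
ft_force: [0.2, -1.0, -0.8]
opening: 0.627
```

```bash
python3 ps.py 63 -0.8 75 0
```

```text
TCP in shelf frame [ 85.2 -33.8 111.7] F shelf [ 0.  -0.9 -0.8]
ang err [-0.0019 -0.0161  0.031 ]
target [567.3 243.5 127. ]
t 11.55 p [572.1 209.7 169.1] rpy [-3.132 -0.333 -0.139] F [ 0.2 -1.  -0.8] open 0.627 q6 2.21
n 2 whole: tool shift mm [-22.6 -32.4  37. ] turn [ 0.002  0.016 -0.031]
[-0.011, -0.016, 0.018, 0.001, 0.008, -0.016, 0.0]
[-0.011, -0.016, 0.018, 0.001, 0.008, -0.016, 0.0]
```

>>> play_rows(
  moves=[
    [-0.011, -0.015, 0.016, 0, 0.008, -0.015, 0],
    [-0.008, -0.014, 0.016, 0, 0.007, -0.014, 0],
    [0, 0, 0, 0, 0, 0, 0],
    [0, 0, 0, 0, 0, 0, 0],
  ],
)

```text
t: 11.95
eef_pos: [568.7, 240.7, 133.3]
tcp_rot: [3.141, -0.349, -0.106]
ft_force: [-0.1, -0.0, -0.9]
opening: 0.625
```

```bash
python3 ps.py 60 -0.8 55 0;python3 snap.py wrist w8.png
```

```text
TCP in shelf frame [66.7 -3.4 80.3] F shelf [-0.4 -0.  -0.8]
ang err [-0.001   0.0002  0.0004]
target [571.3 243.  107.2]
t 11.95 p [568.7 240.7 133.3] rpy [ 3.141 -0.349 -0.106] F [-0.1 -0.  -0.9] open 0.625 q6 2.33
n 1 whole: tool shift mm [-6.7 -2.6 25.3] turn [ 0.001 -0.    -0.   ]
[-0.007, -0.003, 0.025, 0.001, -0.0, -0.0, 0.0]
```

View pics/w8.png

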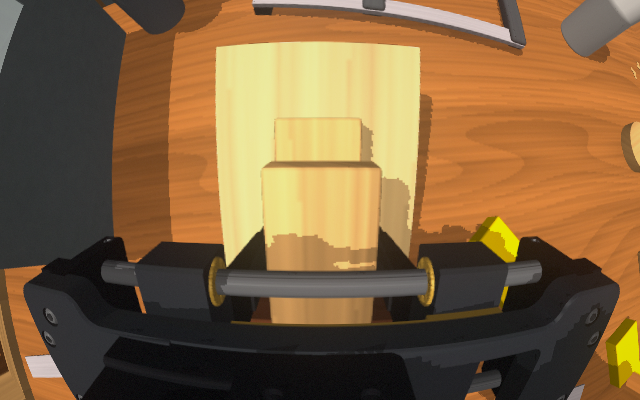

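The wrist view shows the short board above the long one and parallel to it, about 2.5 mm too far right (u 321.5 against 318). That matches the commanded correction.

>>> play_rows(
  moves=[
    [-0.003, -0.001, 0.01, 0, 0, 0, 0],
    [0, 0, 0, 0, 0, 0, 0],
    [-0.003, -0.001, 0.008, 0, 0, 0, 0],
    [0, 0, 0, 0, 0, 0, 0],
    [0, 0, 0, 0, 0, 0, 0],
  ],
)

```text
t: 12.5
eef_pos: [570.9, 240.3, 114.7]
tcp_rot: [-3.141, -0.351, -0.111]
ft_force: [-0.1, 0.3, 0.2]
opening: 0.63
```

```bash
python3 ps.py 53 -0.8 46 0
```

```text
TCP in shelf frame [62.5 -3.6 62.1] F shelf [-0.   0.3  0.2]
ang err [-0.0014  0.0021  0.0048]
target [567.8 243.4  96.4]
t 12.5 p [570.9 240.3 114.7] rpy [-3.141 -0.351 -0.111] F [-0.1  0.3  0.2] open 0.63 q6 2.37
n 1 whole: tool shift mm [-9.5 -2.8 16. ] turn [ 0.001 -0.002 -0.005]
[-0.01, -0.003, 0.016, 0.001, -0.002, -0.005, 0.0]
```

>>> play_rows(
  moves=[
    [-0.003, -0.003, 0.006, 0, -0.001, -0.004, 0],
    [0, 0, 0, 0, 0, 0, 0],
    [-0.002, -0.001, 0.005, 0, -0.001, -0.001, 0],
    [0, 0, 0, 0, 0, 0, 0],
  ],
)

```text
t: 12.9
eef_pos: [570.4, 244.7, 101.8]
tcp_rot: [3.14, -0.349, -0.105]
ft_force: [0.0, -0.0, 0.1]
opening: 0.634
```

```bash
python3 ps.py 53 -0.8 45 0
```

```text
TCP in shelf frame [57.2  0.8 50.3] F shelf [ 0.  -0.   0.1]
ang err [-0.0013  0.0002 -0.0007]
target [568.1 243.4  95.4]
t 12.9 p [570.4 244.7 101.8] rpy [ 3.14  -0.349 -0.105] F [ 0.  -0.   0.1] open 0.634 q6 2.4
n 1 whole: tool shift mm [-4.2  1.6  5.3] turn [ 0.001 -0.     0.001]
[-0.004, 0.002, 0.005, 0.001, -0.0, 0.001, 0.0]
```

>>> play_rows(
  moves=[
    [-0.002, 0.001, 0.003, 0, 0, 0, 0],
    [0, 0, 0, 0, 0, 0, 0],
    [-0.002, 0, 0.001, 0, 0, 0, 0],
    [0, 0, 0, 0, 0, 0, 0],
  ],
)

```text
t: 13.3
eef_pos: [567.7, 244.0, 96.1]
tcp_rot: [3.14, -0.349, -0.105]
ft_force: [-0.5, 0.3, -1.0]
opening: 0.628
```

```bash
python3 ps.py 51 -0.8 45 0
```

```text
TCP in shelf frame [52.7 -0.2 45.9] F shelf [-0.8  0.2 -0.8]
ang err [-0.0013  0.0001 -0.0009]
target [566.3 243.6  94.7]
t 13.3 p [567.7 244.   96.1] rpy [ 3.14  -0.349 -0.105] F [-0.5  0.3 -1. ] open 0.628 q6 2.42
n 1 whole: tool shift mm [-1.7  0.6  0.9] turn [ 0.001 -0.     0.001]
[-0.002, 0.001, 0.001, 0.001, -0.0, 0.001, 0.0]
```

>>> play_rows(
  moves=[
    [-0.001, 0.001, 0.001, 0, 0, 0, 0],
    [-0.001, 0, 0, 0, 0, 0, 0],
    [-0.001, 0, 0, 0, 0, 0, 0],
  ],
)

```text
t: 13.6
eef_pos: [566.0, 243.1, 94.7]
tcp_rot: [3.141, -0.351, -0.105]
ft_force: [8.2, -4.2, 0.0]
opening: 0.63
```

```bash
python3 ps.py 50 -0.8 42 0
```

```text
TCP in shelf frame [50.8 -1.3 45.1] F shelf [ 8.1 -3.3 -2.9]
ang err [-0.0005  0.0021 -0.0007]
target [566.4 243.6  91.6]
t 13.6 p [566.  243.1  94.7] rpy [ 3.141 -0.351 -0.105] F [ 8.2 -4.2  0. ] open 0.63 q6 2.43
n 1 whole: tool shift mm [-0.8 -0.5  3.1] turn [ 0.001 -0.002  0.001]
[-0.001, -0.0, 0.003, 0.001, -0.002, 0.001, 0.0]
```

Stop contact again, at 8 N. Lowering.

>>> play_rows(
  moves=[
    [0, 0, 0.002, 0, -0.002, 0, 0],
    [0, 0, 0.002, 0, 0, 0, 0],
  ],
)

```text
t: 13.8
eef_pos: [567.5, 242.9, 91.4]
tcp_rot: [3.141, -0.35, -0.106]
ft_force: [-19.4, -0.5, 34.7]
opening: 0.63
```

```bash
python3 ps.py 50 -0.8 41.5 0
```

```text
TCP in shelf frame [51.1 -1.3 41.4] F shelf [-6.2 -2.6 39.2]
ang err [-0.0003  0.0009 -0.0003]
target [566.5 243.5  91.1]
t 13.8 p [567.5 242.9  91.4] rpy [ 3.141 -0.35  -0.106] F [-19.4  -0.5  34.7] open 0.63 q6 2.43
n 1 whole: tool shift mm [-1.1 -0.5 -0.1] turn [ 0.    -0.001  0.   ]
[-0.001, -0.0, -0.0, 0.0, -0.001, 0.0, 0.0]
```

Too firm, so I'll ease off, nudge to the stop and release.

>>> play_rows(
  moves=[
    [0, 0, -0.001, 0, 0, 0, 0],
    [-0.001, 0, 0, 0, 0, 0, 0],
    [-0.001, 0, 0, 0, 0, 0, 0],
  ],
)

```text
t: 14.1
eef_pos: [566.8, 243.1, 92.4]
tcp_rot: [-3.141, -0.353, -0.106]
ft_force: [5.9, -4.5, 0.5]
opening: 0.63
```

```bash
python3 ps.py 50 -0.8 41.5 0
```

```text
TCP in shelf frame [50.8 -1.2 42.6] F shelf [ 6.2 -3.9 -1.7]
ang err [ 0.0007  0.0039 -0.0001]
target [566.5 243.5  91.1]
t 14.1 p [566.8 243.1  92.4] rpy [-3.141 -0.353 -0.106] F [ 5.9 -4.5  0.5] open 0.63 q6 2.44
n 1 whole: tool shift mm [-0.8 -0.4  1.1] turn [-0.001 -0.004  0.   ]
[-0.001, -0.0, 0.001, -0.001, -0.004, 0.0, 0.0]
```

>>> play_rows(
  moves=[
    [-0.001, 0, 0.001, 0, -0.003, 0, 0],
  ],
)

```text
t: 14.2
eef_pos: [567.1, 243.3, 91.7]
tcp_rot: [-3.14, -0.352, -0.106]
ft_force: [4.8, -2.4, 2.7]
opening: 0.628
```

```bash
python3 ps.py 50 -0.8 41.5 0
```

```text
TCP in shelf frame [50.8 -1.  41.9] F shelf [ 5.7 -1.8  0.8]
ang err [0.0016 0.0028 0.0002]
target [566.5 243.5  91.1]
t 14.2 p [567.1 243.3  91.7] rpy [-3.14  -0.352 -0.106] F [ 4.8 -2.4  2.7] open 0.628 q6 2.43
n 1 whole: tool shift mm [-0.8 -0.2  0.4] turn [-0.002 -0.003 -0.   ]
[-0.001, -0.0, 0.0, -0.002, -0.003, -0.0, 0.0]
```

>>> play_rows(
  moves=[
    [-0.001, 0, 0.001, 0, -0.002, 0, 0],
    [0, 0, 0, 0, 0, 0, 100],
    [0, 0, 0, 0, 0, 0, 100],
    [0, 0, 0, 0, 0, 0, 100],
    [0, 0, 0, 0, 0, 0, 100],
    [0, 0, -0.02, 0, 0, 0, 100],
    [0, 0, -0.045, 0, 0, 0, 100],
    [0, 0, -0.045, 0, 0, 0, 100],
  ],
)

```text
t: 15.0
eef_pos: [526.7, 246.4, 190.1]
tcp_rot: [3.138, -0.339, -0.105]
ft_force: [-0.1, 1.1, 1.1]
opening: 0.994
```

```bash
python3 ps.py 50 -0.8 170 100 2; python3 snap.py wrist w9.png;python3 snap.py scene s9.png;python3 snap.py side d9.png
```

```text
TCP in shelf frame [ 46.4  -2.2 148.2] F shelf [0.2 1.1 1.1]
ang err [-0.0035 -0.0103 -0.0006]
target [522.8 248.2 211.8]
t 15.0 p [526.7 246.4 190.1] rpy [ 3.138 -0.339 -0.105] F [-0.1  1.1  1.1] open 0.994 q6 2.31
n 2 whole: tool shift mm [  3.4  -1.3 -21.8] turn [0.003 0.01  0.001]
[0.002, -0.001, -0.011, 0.002, 0.005, 0.0, 100.0]
[0.002, -0.001, -0.011, 0.002, 0.005, 0.0, 100.0]
```

View pics/w9.png

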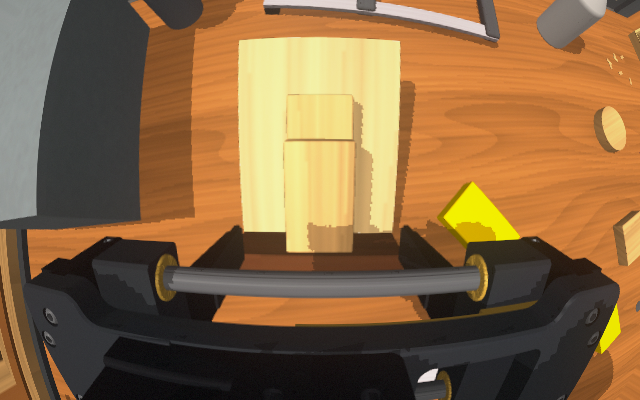

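View pics/s9.png

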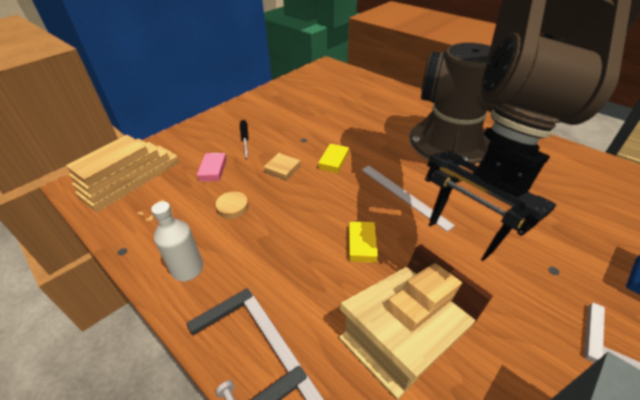

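Both views show the short board lying on the long one, centred on it and reaching the stop. One measurement, with a few rows to settle the arm.

>>> play_rows(
  moves=[
    [0, 0, -0.02, 0, 0, 0, 100],
    [0, 0, 0, 0, 0, 0, 100],
    [0, 0, 0, 0, 0, 0, 100],
    [0, 0, 0, 0, 0, 0, 100],
  ],
)

```text
t: 15.55
eef_pos: [520.6, 247.1, 207.1]
tcp_rot: [3.138, -0.34, -0.105]
ft_force: [0.2, 0.1, 0.8]
opening: 1.002
```

```bash
python3 - <<'E'
import pickle
from h import *
from shelf import *
c=pickle.load(open("w9.png.pkl","rb"))
def onplane(od,z):
    o,d=od;o=s(o);d=Rs.inv().apply(d);return (o+d*(z-o[2])/d[2]).round(1)
for uv in((285.5,141),(354.5,140.5),(286.5,252),(353.5,252)): print("short top",onplane(rayw(c,*uv),50))
for uv in((287,95),(353,95)): print("long top",onplane(rayw(c,*uv),25))
for uv in((239,40),(400.5,41)): print("shelf",onplane(rayw(c,*uv),0))
a=pickle.load(open("s9.png.pkl","rb"))
i=a["img"][235:345,335:500,::-1];cv2.imwrite("pics/s9c.png",cv2.resize(i,None,fx=4.5,fy=4.5,interpolation=cv2.INTER_CUBIC))
E
```

```text
short top [100.7  27.6  50. ]
short top [101.2 -29.1  50. ]
short top [ 1.6 29.5 50. ]
short top [  1.6 -31.2  50. ]
long top [140.4  28.6  25. ]
long top [140.4 -30.1  25. ]
shelf [200.8  79.5   0. ]
shelf [199.9 -80.3   0. ]
```

View pics/s9c.png

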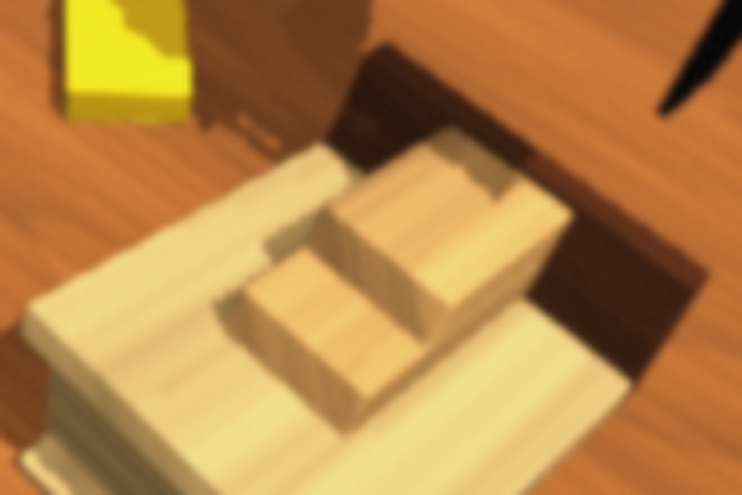

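```bash
python3 -c "
from cell import *
print(job_done())"
```

```text
the job is handed in; nothing more can be done
None
```

I laid the long board on the slope, in the middle with its end against the stop. I then laid the short board on top of it the same way, and handed the job in at about 15.6 s. The gripper was open and clear of everything, and I left the offcut, disc, and pink and yellow look-alikes alone.

- **Final wrist-camera check:** the long board's upper end is at 140.4 mm from the stop and its sides at +28.6 and −30.1 mm. The short board runs from 1.6 to about 101 mm, with sides at about ±29 mm.
- **Seating:** I felt stop contact of 6–8 N for each board before letting go. The 1.6 mm at the short board's stop end is within calibration error, and the 39.5 mm step between the upper ends fits both boards touching the stop (40 mm expected).
- **Disagreements:** heights from the scene and side cameras came out about 5 mm low, so I used the nominal 25 mm, which the wrist-camera widths and contact heights agreed with.
- **Not clean:** my first grip on the short board was too shallow, so I regripped it lower. Setting it down briefly pressed at about 39 N through the board, and I eased off before releasing.

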